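# Slide the card tray home into the price-card printer

## Robot

A 7-joint arm with a two-finger parallel gripper is mounted at the origin on a cart in front of the work surface, level with it; the furniture and walls round the work are solid. World frame = base frame: x ahead of the robot, y to its left, z up, the work surface at z = 0. Lengths are in m, angles in rad, forces in N, time in s.
With the tool pointing down it reaches from about 0.425 to 0.825 m from the base axis. Payload 3.6 kg.
Tool frame: the origin (TCP) lies at the very end of the fingers, on their centre line; the grasp point (between the pads) lies 19 mm behind it; x points along the fingers, z is the direction in which the jaws open and shut, and the axes are right-handed (so a half turn about x gives the same grasp; the last joint's range is limited). The gripper opens to 85 mm and grips with 20 to 120 N. Pads are 22 mm wide; open, the fingers measure 114 mm over their backs; the gripper's body (76 mm by 85 mm) begins 54 mm behind the grasp point. The pads swing forward as they close: fully open they stand 13 mm farther back than shut.
Start: joints at [1.147, 0.615, -0.013, 1.423, 0.008, 1.103, -0.04], TCP at [0.251, -0.599, 0.231] pointing down, gripper open.
Joint ranges: [-3.12, 3.12], [-0.3, 2.06], [-1.34, 1.32], [0.26, 2.42], [-1.36, 4.5], [0.01, 1.98], [-2.84, 2.84]. Speed limits (rad/s): [2.79, 2.79, 3.14, 3.14, 3.14, 3.14, 3.14].

## Interface

Orientations are given as a rotation vector (axis times angle).
In Python, from bench import sense, snapshot, get_calibration, ticket gives the robot as it stands.
- The arm moves only by the tool drive_tool, never from a script. Its argument "rows" is a list of rows, each a list of 4 numbers: the shift along the tool's x, y, z in m, then the turn about the tool's x in degrees. In form: [[tx, ty, tz, turn], ...]. A call has 1 to 5 rows; each row shifts and turns the commanded pose from where the row before left it, along the tool's axes as they then stand; what a row does not reach is not made up. A row lasts 1/8 s, in which the tool goes at most 62.5 mm and 10.7 degrees, less where a joint would pass 70% of its speed; a pose out of reach is approached as far as the arm can. A call with a gripper value outside its range is refused whole. "jaw" is the finger opening in m, from 0 to 0.0854, set as the call begins (left out, the last holds). The fingers move at their own pace and stop on an object; "newtons" is the grip in N (left out, the last holds). Time passes only in rows, so rows that do not move let the fingers close. It gives the time, the measured TCP pose, the force and the opening at its end, in the units of the state.
- sense(): the state, without advancing time (a new reading comes with each control period).
- snapshot(name): name is "side" or "top"; returns (picture, depth): 400x640x3 uint8, red, green, blue; 400x640 float32, m along the optical axis (not along the pixel's ray), 0 where there is no reading.
- get_calibration(name): a dict with "K" (3x3 intrinsics, pixels), "k1" (the pictures are not rectified: a ray, as slopes to the right and down, at radius r is drawn at 1 + k1 r^2 times it, then the intrinsics apply), "rvec" (rotation vector, rad) and "tvec" (3), from world to camera coordinates, as OpenCV has them. Camera axes: x right, y down, z forward; pixel columns grow to the right and rows downward; lengths in m; the calibration is good to about 2 mm. A picture is of the moment at which its call begins. get_calibration takes no time and is no camera call.
- ticket.finish_job(): hands the job in, once; it reports no verdict.
The state is a dict: "time_s": time; "joint_positions": joint angles; "qvel": joint speeds; "tau": joint torques, N m; "tool_pos": TCP position; "orientation": TCP orientation; "wrist_force": force on the tool from outside, world axes, zero at the start; "moment": the same for the moment, N m; "width": opening from 0.0 (shut) to 1.0 (fully open).
Only numpy, scipy, OpenCV 4.12 (cv2) and the standard library are available. Lean on these libraries where they do the work, as an engineer would, in place of code of your own. Each camera call takes 0.05 s, during which the arm holds its last target. There are 200 camera calls.

## Task

Take the card tray by its orange fin, keep it level, and slide its tail into the mouth of the white price-card printer until it is fully home, with the feed seat pushed right back against its stop. The guides inside are out of sight and set off-centre, so feel your way in gently, letting the side walls line the tray up: never force it (always less than 15 N against the printer). Then let go and leave the tray flat and straight in the bay, and do not disturb the other things on the counter.

Things in the scene. Friction and masses are not known exactly. Their poses are not given: they have to be found in the camera images.
- printer: white price-card printer, 150 deep (x) x 210 wide (y) x 70 high, fixed; origin at the centre of its underside. +x points from its front (the side with the tray mouth) to its back, so the tray goes in along +x. Its yaw is about +90 deg: the mouth looks to the robot's right. The bay has no floor: the tray slides on the counter
- mouth (a point): centre of the mouth opening, in the plane of the printer's front face, 18 above the counter; axes as the printer's. The opening is 128 wide and 36 high, from the counter up; the wall there is 12 thick
- bay (a point): point on the printer's centre line 47 behind the front face, 18 up, out of sight. Here a steep flare (127 wide, 25 behind the front face; sides 42 deg off x) ends in a straight channel 87 wide, between upright guides parallel to x. The whole lies 8 to 14 to the left or right of this point (unknown which): feel for it, yielding sideways away from the wall that a tail corner meets. Pushed on, the tray jams
- seat (a joint): push of the feed seat in m, a stiff bar across the back of the channel that the tray's tail drives ahead: 0 = not pushed, 0.008 = on its hard end stop, tray fully home. It takes about 4 N plus the tray's friction, has no spring and stays where pushed. The tail meets it 110 behind the front face, give or take 8 (end stop shifted alike, to be felt)
- cage (a joint): how far the hidden guides, with the seat and its end stop, have been driven back into the printer, in m: they are rigid sideways but rest on a stiff spring along x, 6 N per mm. 0 = unloaded; beyond 0.0025 (15 N) they are overloaded. It springs back when the load goes
- tray: black card tray with a fixed pack of white cards, 185 long (x) x 84 wide (y), walls 20 high, orange handle fin at its front end; 0.22 kg give or take 30 percent; origin at the centre of its underside. +x points to the tail, which goes in first and has corners rounded to radius 10. It starts flat on the counter right of the printer, tail roughly towards it
- tray_handle (a point): point to grip: middle of the orange fin, on the tray's centre line, 50 above its underside, 70.5 in front of its centre, 163 in front of the tail's end; axes as the tray's. The fin is 12 thick (y), 40 long (x), its top 68 above the underside; with the tray home it stays outside, its nearer edge 17 to 33 from the front face
- tray_tail (a point): middle of the tail's end face, 10 above the underside; axes as the tray's
- woven_cup: bystander: black woven square cup with tongs, 72x74x170; origin at centre of its underside
- counter_bell: bystander: silver bell on a black base, 85x85x59; origin at centre of its underside
- ribbon_spool_1: bystander: spool of red ribbon lying flat, 68 across, 26 high; origin at centre of its underside
- ribbon_spool_3: bystander: spool of green ribbon lying flat, 72 across, 34 high; origin at centre of its underside
- tape_dispenser: bystander: dark blue tape dispenser, 54x138x79; origin at centre of its underside
- tag_a: bystander: small acrylic price easel, 40x58x39; origin at centre of its underside
There are look-alikes about, which are no part of the job. Leave any red look-alike of the tray alone.

How it is judged:
On the way, in this order (a step that is already met when the one before it is completed fails the run):
1. the tray's tail is in the guide channel, more than 70 mm behind the front face, and lined up with the printer (x of tray_tail in the frame of printer above -0.005 m and angle between the x axis of tray and the x axis of printer, either way round below 0.1 rad), for 0.1 s.
2. the tray has pushed the feed seat home (value of joint seat above 0.0065 m and x of tray_tail in the frame of printer above 0.025 m), for 0.1 s.
At the end, for the whole second after the job is handed in: the feed seat is pushed back by more than 6.5 of its 8 mm, the tray's tail is in the bay at least 106 mm behind the front face, the tray lies flat on the counter (within 5 mm and 0.06 rad), within 0.06 rad of the printer's direction, at rest and released (value of joint seat above 0.0065 m and x of tray_tail in the frame of printer above 0.031 m and angle between the x axis of tray and the x axis of printer, either way round below 0.06 rad and angle between tray's own z axis and vertical below 0.06 rad and height (world z) of tray below 0.005 m and linear speed of tray below 0.01 m/s and contact force between the fingers and tray below 0.1 N); the robot touches nothing.
It fails at once if the guides or the feed seat inside the printer are pushed back by more than 2.5 mm (15 N) (value of joint cage above 0.0025 m).
It fails at once if the tray presses on the printer's shell with more than 15 N (contact force between tray and printer above 15 N).
It fails at once if the robot itself presses on the printer with more than 15 N (contact force between the arm and printer above 15 N).
It fails at once if the tray is tilted by more than 0.4 rad (angle between tray's own z axis and vertical above 0.4 rad).
It fails at once if a bystander is moved by more than 15 mm (distance of any of woven_cup, counter_bell, ribbon_spool_1, ribbon_spool_3, tape_dispenser, tag_a from where it was at the start of the episode above 0.015 m).
It also fails if it takes over 72 s, if anything falls off the work surface, if the arm or the gripper's body presses on something with over 40 N, if the wrist force passes 120 N, or if a joint passes its speed limit or range.

## Working session

There is one attempt and no reset: what is moved stays moved. The work goes in short steps, Python scripts to look and compute and a tool call to move; the robot and the scene stay as the last step left them, time stands still between calls to the robot, and variables do not carry over. Pictures are saved under pics/ and viewed, about 8 in all and at most 12, crops included, and the job is handed in when it is done.

Besides the shell and the picture viewer there is one more tool, called after "Call:" by a JSON object that holds its "name" and its "arguments", one argument or row to a line. drive_tool: Moves the arm, as the interface text tells. Its arguments: {"type":"object","properties":{"rows":{"type":"array","items":{"type":"array","items":{"type":"number"}}},"jaw":{"type":"number"},"newtons":{"type":"number"}},"required":["rows"]}

```bash
mkdir -p pics && cat > h.py <<'E'
import numpy as np, cv2
from bench import sense, snapshot, get_calibration, ticket
def cal(n):
    c=get_calibration(n);R=cv2.Rodrigues(np.array(c["rvec"],float))[0];return np.array(c["K"],float),c["k1"],R,np.array(c["tvec"],float).ravel()
def rays(n,uv):
    K,k1,R,t=cal(n);p=cv2.undistortPoints(np.array(uv,float).reshape(-1,1,2),K,np.array([k1,0,0,0.]))[:,0]
    d=np.c_[p,np.ones(len(p))]@R; return -R.T@t,d
def onplane(n,uv,z):
    o,d=rays(n,uv);return o+d*((z-o[2])/d[:,2])[:,None]
def cloud(n,D):
    v,u=np.mgrid[:400,:640];o,d=rays(n,np.c_[u.ravel(),v.ravel()])
    return (o+d*D.ravel()[:,None]).reshape(400,640,3)
def st():
    s=sense();print({k:np.round(s[k],4).tolist() for k in("time_s","tool_pos","orientation","wrist_force","moment","width","joint_positions")})
    R=cv2.Rodrigues(np.array(s["orientation"],float))[0];print(np.round(R,4).tolist())
    return s,R
E
python3 - <<'E'
from h import *
st()
for n in("top","side"):
    p,D=snapshot(n);cv2.imwrite(f"pics/{n}0.png",p[...,::-1]);np.savez(f"{n}0.npz",p=p,D=D)
    K,k1,R,t=cal(n);print(n,K.tolist(),k1,(-R.T@t).round(3),R.round(2).tolist())
E
```

```text
{'time_s': 0.0, 'tool_pos': [0.251, -0.5988, 0.2301], 'orientation': [0.9135, 1.3735, -0.9111], 'wrist_force': [-0.059, 0.4153, -0.1577], 'moment': [0.0088, 0.0281, 0.0091], 'width': 0.9973, 'joint_positions': [1.1475, 0.6159, -0.0127, 1.4249, 0.0081, 1.1034, -0.0404]}
[[-0.001, 0.9222, 0.3866], [0.0024, 0.3866, -0.9222], [-1.0, -0.0, -0.0026]]
top [[491.30063214408455, 0.0, 310.4403501664709], [0.0, 491.30063214408455, 200.47717935236162], [0.0, 0.0, 1.0]] 0.047580532834372635 [0.454 0.073 1.59 ] [[0.01, -1.0, 0.0], [-1.0, -0.01, -0.04], [0.04, -0.0, -1.0]]
side [[389.17087425562335, 0.0, 311.26768645621024], [0.0, 389.17087425562335, 207.30153364918198], [0.0, 0.0, 1.0]] -0.046374594082716006 [0.124 1.088 0.487] [[-0.94, -0.34, -0.01], [-0.11, 0.35, -0.93], [0.32, -0.88, -0.36]]
```

View pics/top0.png

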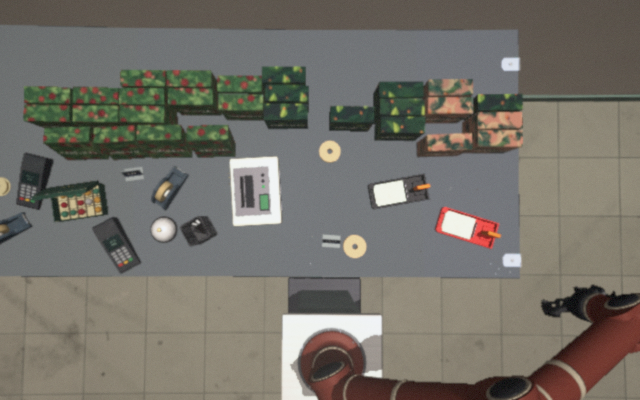

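View pics/side0.png

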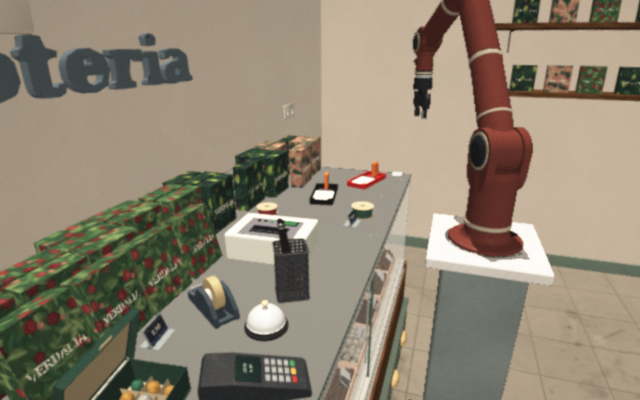

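The top view shows the printer at (255,190) with its mouth face at u≈280. The black tray is at (398,190), with its fin at about (423,187) and its tail to the left. The red look-alike is at (467,227), the spools at (330,151) and (355,246), and a tag at (331,241).

```bash
python3 - <<'E'
from h import *
z=np.load("top0.npz");p,D=z["p"].astype(int),z["D"];C=cloud("top",D)
def rect(m,name,zz):
    k=cv2.findContours(m.astype(np.uint8),0,2)[0];k=max(k,key=cv2.contourArea)
    w=onplane("top",k[:,0],zz)[:,:2];r=cv2.minAreaRect((w*1000).astype(np.float32));print(name,len(k),np.round(r[0],1),np.round(r[1],1),round(r[2],2));
win=lambda u0,u1,v0,v1:(lambda m:(m.__setitem__((slice(v0,v1),slice(u0,u1)),True),m)[1])(np.zeros((400,640),bool))
r,g,b=p[...,0],p[...,1],p[...,2]
m=win(220,295,145,235)&(C[...,2]>0.05);rect(m,"printer depth>.05 @.07",.07);print(np.median(C[m],0))
m=win(220,295,145,235)&(p.min(2)>180);rect(m,"printer white @.07",.07)
w=win(360,435,168,215)
m=w&(p.min(2)>170);rect(m,"cards",.018);print(np.median(C[m],0))
m=w&(p.max(2)<60);rect(m|(w&(p.min(2)>170)),"tray dark+white @.02",.02)
o=w&(r>150)&(b<90)&(r-g>60);rect(o,"fin @.068",.068);print(C[o].round(3)[::6].tolist())
m=w&(C[...,2]>.012)&(C[...,2]<.04);rect(m,"tray depth",.02)
E
```

```text
printer depth>.05 @.07 36 [542.9 242.2] [211.5 151.3] 3.66
[0.5439133  0.24268169 0.07192613]
printer white @.07 32 [541.9 242.4] [207.5 147.9] 3.71
cards 34 [ 540.6 -181. ] [67.  95.1] 10.61
[ 0.54022436 -0.18128545  0.01428477]
tray dark+white @.02 34 [ 540.4 -180.7] [66.9 95. ] 10.61
fin @.068 12 [ 558.4 -277.6] [10.3 38.2] 11.63
[[0.566, -0.287, 0.067], [0.563, -0.281, 0.067], [0.559, -0.258, 0.072], [0.559, -0.277, 0.07], [0.559, -0.295, 0.071], [0.556, -0.274, 0.069], [0.557, -0.294, 0.066], [0.553, -0.275, 0.065]]
tray depth 112 [ 546.3 -208.4] [ 83.  185.2] 11.09
```

```bash
python3 - <<'E'
import cv2
a=cv2.imread("pics/top0.png")[130:270,220:460];cv2.imwrite("pics/c1.png",cv2.resize(a,None,fx=3.3,fy=3.3,interpolation=2))
E
```

```text
(no output)
```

View pics/c1.png

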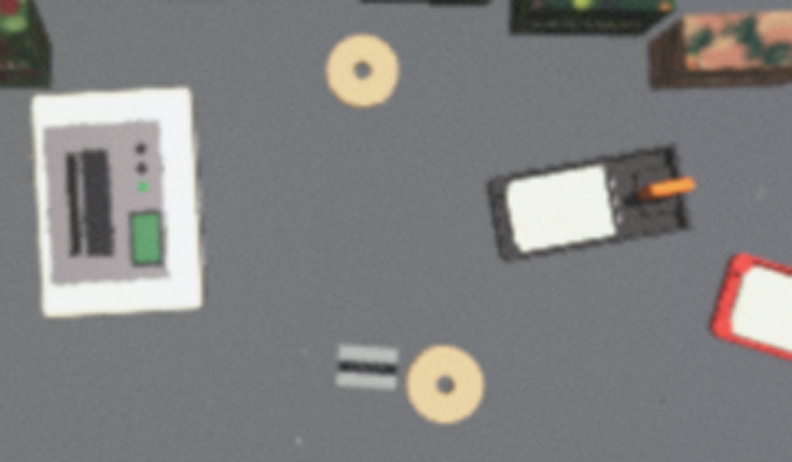

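Measurements:
- **Printer:** centre (0.5425, 0.2423), 211x151 mm, yaw about 93.7°, so the mouth is at about (0.547, 0.167).
- **Tray:** centre (0.546, -0.208), 83x185 mm, yaw 101.1°.
- **Fin:** (0.559, -0.2776) at z 0.068.

The sizes and heights agree with the ones given, so I'll move above the fin.

Call:
{"name": "drive_tool", "arguments": {
  "rows": [
    [0.008,0.041,-0.018,0],
    [0.008,0.041,-0.018,0],
    [0.008,0.041,-0.018,0],
    [0.008,0.041,-0.018,0],
    [0.008,0.041,-0.018,0]
  ],
  "jaw": 0.06
}}

```text
time_s: 0.72
tool_pos: [0.4062, -0.4359, 0.1906]
orientation: [0.913, 1.372, -0.912]
wrist_force: [-0.1, 0.3, 0.8]
width: 0.708
```

Call:
{"name": "drive_tool", "arguments": {
  "rows": [
    [0.008,0.041,-0.018,0],
    [0.008,0.041,-0.018,0],
    [0.008,0.041,-0.018,0],
    [0.008,0.041,-0.018,0],
    [0.008,0.041,-0.018,0]
  ]
}}

```text
time_s: 1.35
tool_pos: [0.5603, -0.2738, 0.1506]
orientation: [0.912, 1.372, -0.912]
wrist_force: [0.0, -1.4, 0.2]
width: 0.7
```

Call:
{"name": "drive_tool", "arguments": {
  "rows": [
    [0,0,0,-9.8],
    [0,0,0,-9.8],
    [0,0,0,-9.8],
    [0,0,0,-9.8],
    [0,0,0,-9.8]
  ]
}}

```text
time_s: 1.98
tool_pos: [0.5593, -0.2749, 0.1507]
orientation: [0.246, 1.558, -0.246]
wrist_force: [0.1, -0.6, -1.0]
width: 0.7
```

Call:
{"name": "drive_tool", "arguments": {
  "rows": [
    [0,0,0,-9.8],
    [0,0,0,-9.8],
    [0,0,0,-9.8],
    [0,0,0,0],
    [0,0,0,0]
  ]
}}

```text
time_s: 2.6
tool_pos: [0.5595, -0.275, 0.151]
orientation: [-0.15, 1.566, 0.151]
wrist_force: [-0.3, -0.5, 0.2]
width: 0.704
```

```bash
cat >> h.py <<'E'
yp=np.radians(93.6); PX=np.array([np.cos(yp),np.sin(yp),0]);PY=np.array([-np.sin(yp),np.cos(yp),0])
def to(x,y,z,yaw_z):
    s,R=st();d=R.T@(np.array([x,y,z])-s["tool_pos"]);a=np.degrees(np.arctan2(R[1,2],R[0,2]))
    print("tool shift",d.round(4),"turn",round(-(yaw_z-a),2))
E
python3 - <<'E'
from h import *
to(.5588,-.2777,.031,11.1)
E
```

```text
{'time_s': 2.6, 'tool_pos': [0.5595, -0.275, 0.151], 'orientation': [-0.1503, 1.5661, 0.1508], 'wrist_force': [-0.2912, -0.5197, 0.2038], 'moment': [0.0022, 0.0085, -0.0029], 'width': 0.7044, 'joint_positions': [0.6547, 0.6835, -0.3964, 1.5923, 0.3092, 0.9291, 0.3435]}
[[-0.0006, -0.1906, 0.9817], [0.0003, 0.9817, 0.1906], [-1.0, 0.0004, -0.0005]]
tool shift [ 0.12   -0.0026 -0.0012] turn -0.11
```

Call:
{"name": "drive_tool", "arguments": {
  "rows": [
    [0.03,-0.0026,-0.001,0],
    [0.03,0,0,0],
    [0.03,0,0,0],
    [0.03,0,0,0],
    [0,0,0,0]
  ]
}}

```text
time_s: 3.22
tool_pos: [0.5574, -0.277, 0.029]
orientation: [-0.15, 1.571, 0.154]
wrist_force: [-0.1, 1.1, 0.1]
width: 0.701
```

Call:
{"name": "drive_tool", "arguments": {
  "rows": [
    [0,0,0,0],
    [0,0,0,0],
    [0,0,0,0],
    [0,0,0,0],
    [0,0,0,0]
  ],
  "jaw": 0.0,
  "newtons": 50
}}

```text
time_s: 3.85
tool_pos: [0.5602, -0.2782, 0.0328]
orientation: [-0.153, 1.563, 0.151]
wrist_force: [-2.0, 0.6, 6.5]
width: 0.139
```

```bash
python3 - <<'E'
from h import *
st()
p,D=snapshot("top");np.savez("top1.npz",p=p,D=D);p,D=snapshot("side");cv2.imwrite("pics/s1.png",cv2.resize(p[150:250,260:420,::-1],None,fx=4,fy=4,interpolation=2))
E
```

```text
{'time_s': 3.85, 'tool_pos': [0.5602, -0.2782, 0.0328], 'orientation': [-0.1535, 1.5634, 0.1512], 'wrist_force': [-1.9674, 0.6481, 6.5207], 'moment': [0.0376, 0.2645, -0.0216], 'width': 0.1393, 'joint_positions': [0.6214, 0.8334, -0.3332, 1.6729, 0.3865, 0.6984, 0.2853]}
[[0.0022, -0.1929, 0.9812], [-0.0012, 0.9812, 0.1929], [-1.0, -0.0016, 0.0019]]
```

View pics/s1.png

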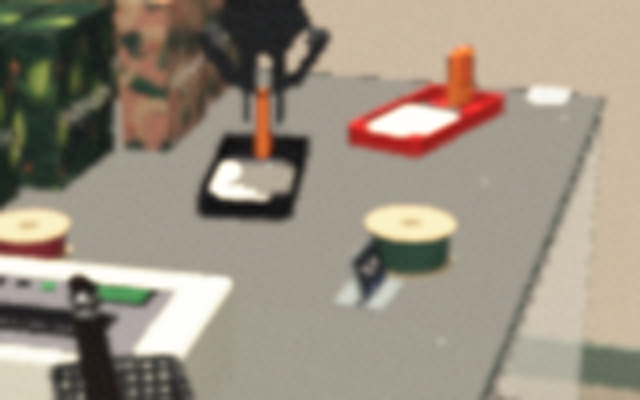

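The fin is gripped: the opening is 11.9 mm and the side view shows the fin between the pads. Next I'll lift 3 mm and straighten the tray.

Call:
{"name": "drive_tool", "arguments": {
  "rows": [
    [-0.002,0,0,0],
    [-0.001,0,0,0],
    [0,0,0,2.5],
    [0,0,0,2.5],
    [0,0,0,2.5]
  ]
}}

```text
time_s: 4.58
tool_pos: [0.5592, -0.2776, 0.0341]
orientation: [-0.047, 1.571, 0.048]
wrist_force: [0.1, 0.6, -1.7]
width: 0.131
```

```bash
python3 - <<'E'
from h import *
to(.5582,-.015,.035,3.6)
E
```

```text
{'time_s': 4.575, 'tool_pos': [0.5592, -0.2776, 0.0341], 'orientation': [-0.0474, 1.5706, 0.0478], 'wrist_force': [0.1222, 0.6299, -1.7306], 'moment': [-0.0813, -0.0412, -0.026], 'width': 0.1314, 'joint_positions': [0.6016, 0.8266, -0.2988, 1.6738, 0.3454, 0.6939, 0.1865]}
[[-0.0003, -0.0606, 0.9982], [0.0002, 0.9982, 0.0606], [-1.0, 0.0002, -0.0003]]
tool shift [-0.0008  0.2622  0.0149] turn -0.13
```

Call:
{"name": "drive_tool", "arguments": {
  "rows": [
    [-0.001,0.03,0.002,0],
    [0,0.035,0.002,0],
    [0,0.035,0.002,0],
    [0,0.035,0.002,0],
    [0,0.035,0.002,0]
  ]
}}

```text
time_s: 5.2
tool_pos: [0.5586, -0.1062, 0.0355]
orientation: [-0.049, 1.57, 0.049]
wrist_force: [-0.1, 1.1, -1.7]
width: 0.136
```

Call:
{"name": "drive_tool", "arguments": {
  "rows": [
    [0,0.035,0.002,0],
    [0,0.03,0.002,0],
    [0,0.02,0.001,0],
    [0,0.007,0,0],
    [0,0,0,0]
  ]
}}

```text
time_s: 5.82
tool_pos: [0.5577, -0.0155, 0.0354]
orientation: [-0.05, 1.57, 0.049]
wrist_force: [0.5, -0.3, -2.4]
width: 0.131
```

```bash
python3 - <<'E'
from h import *
st()
p,D=snapshot("top");np.savez("top2.npz",p=p,D=D);C=cloud("top",D)
w=np.zeros((400,640),bool);w[165:225,283:350]=True
for nm,m,zz in(("depth",w&(C[...,2]>.012)&(C[...,2]<.04),.022),("cards",w&(p.min(2)>170)&(C[...,2]<.04),.018)):
    k=max(cv2.findContours(m.astype(np.uint8),0,2)[0],key=cv2.contourArea);r=cv2.minAreaRect((onplane("top",k[:,0],zz)[:,:2]*1000).astype(np.float32));print(nm,r)
cv2.imwrite("pics/t2.png",cv2.resize(p[140:250,225:385,::-1],None,fx=4,fy=4,interpolation=2))
E
```

```text
{'time_s': 5.825, 'tool_pos': [0.5577, -0.0155, 0.0354], 'orientation': [-0.05, 1.5702, 0.0494], 'wrist_force': [0.5315, -0.3447, -2.4168], 'moment': [-0.0991, 0.0001, -0.0057], 'width': 0.1314, 'joint_positions': [0.1371, 0.7483, -0.2343, 1.8713, 0.3044, 0.5567, -0.2335]}
[[-0.0, -0.0632, 0.998], [-0.0004, 0.998, 0.0632], [-1.0, -0.0004, -0.0]]
depth ((552.5438842773438, 72.26802825927734), (84.25269317626953, 149.15533447265625), 3.6672165393829346)
cards ((552.0095825195312, 82.83477783203125), (67.67367553710938, 95.26773071289062), 3.6812028884887695)
```

View pics/t2.png

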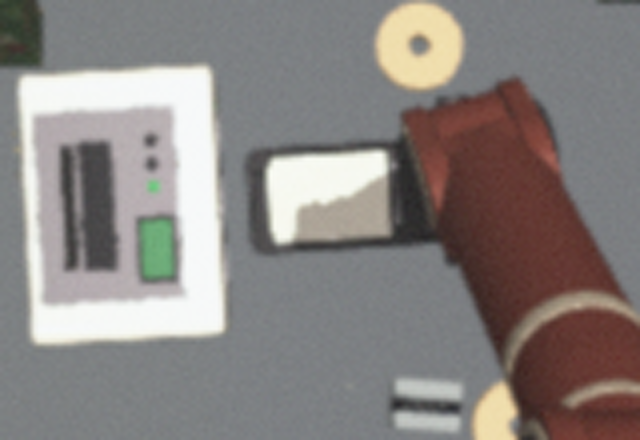

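The tray is aligned: yaw 93.67° against the printer's 93.7°. Its tail is about 20 mm short of the face and within 1 mm of the centre line. I'll enter the mouth and stop just before the flare.

Call:
{"name": "drive_tool", "arguments": {
  "rows": [
    [0,0.009,0,0],
    [0,0.009,0,0],
    [0,0.009,0,0],
    [0,0.009,0,0],
    [0,0.008,0,0]
  ]
}}

```text
time_s: 6.5
tool_pos: [0.5548, 0.0295, 0.0354]
orientation: [-0.05, 1.57, 0.05]
wrist_force: [-0.0, 0.3, -1.5]
width: 0.131
```

Call:
{"name": "drive_tool", "arguments": {
  "rows": [
    [0.001,0.002,0,0],
    [0,0.002,0,0],
    [0,0.001,0,0],
    [0,0,0,0]
  ]
}}

```text
time_s: 7.0
tool_pos: [0.5546, 0.0334, 0.0343]
orientation: [-0.05, 1.57, 0.05]
wrist_force: [1.0, -0.8, -2.0]
width: 0.137
```

```bash
cat >> h.py <<'E'
def f(n=1):
    s=sense();F=np.array(s["wrist_force"]);M=np.array(s["moment"]);q=np.array(s["tool_pos"])-np.array([.5473,.1675,0])
    R=cv2.Rodrigues(np.array(s["orientation"],float))[0]
    print("t",round(s["time_s"],2),"taildepth",round((q@PX+.163)*1e3,1),"lat",round(q@PY*1e3,1),"z",round(s["tool_pos"][2]*1e3,1),"Fx %.1f Fy %.1f Fz %.1f Mz %.2f"%(F@PX,F@PY,F[2],M[2]),"yaw",round(np.degrees(np.arctan2(R[1,2],R[0,2])),2))
E
python3 - <<'E'
from h import *
f()
E
```

```text
t 7.0 taildepth 28.7 lat 1.2 z 34.3 Fx -0.9 Fy -1.0 Fz -2.0 Mz 0.03 yaw 3.62
```

Call:
{"name": "drive_tool", "arguments": {
  "rows": [
    [0,0.001,0,0],
    [0,0.001,0,0],
    [0,0.001,0,0],
    [0,0,0,0]
  ]
}}

```text
time_s: 7.5
tool_pos: [0.5544, 0.0368, 0.0344]
orientation: [-0.05, 1.57, 0.05]
wrist_force: [0.5, 0.9, -2.2]
width: 0.132
```

Call:
{"name": "drive_tool", "arguments": {
  "rows": [
    [0,0.001,0,0],
    [0,0.001,0,0],
    [0,0,0,0]
  ]
}}

```text
time_s: 7.88
tool_pos: [0.5542, 0.0388, 0.0343]
orientation: [-0.05, 1.57, 0.05]
wrist_force: [0.2, -0.0, -2.3]
width: 0.131
```

Tail depth is about 34 mm with no contact yet.

Call:
{"name": "drive_tool", "arguments": {
  "rows": [
    [0,0.001,0,0],
    [0,0.001,0,0],
    [0,0,0,0]
  ]
}}

```text
time_s: 8.25
tool_pos: [0.5541, 0.0408, 0.0344]
orientation: [-0.05, 1.57, 0.05]
wrist_force: [-0.7, -0.3, -1.3]
width: 0.132
```

Call:
{"name": "drive_tool", "arguments": {
  "rows": [
    [0,0.001,0,0],
    [0,0.001,0,0],
    [0,0,0,0]
  ]
}}

```text
time_s: 8.62
tool_pos: [0.554, 0.0428, 0.0344]
orientation: [-0.05, 1.57, 0.05]
wrist_force: [-0.7, 0.1, -1.2]
width: 0.134
```

Call:
{"name": "drive_tool", "arguments": {
  "rows": [
    [0,0.001,0,0],
    [0,0.001,0,0],
    [0,0,0,0]
  ]
}}

```text
time_s: 9.0
tool_pos: [0.5538, 0.0448, 0.0344]
orientation: [-0.05, 1.57, 0.05]
wrist_force: [-0.2, 0.3, -2.1]
width: 0.134
```

Call:
{"name": "drive_tool", "arguments": {
  "rows": [
    [0,0.001,0,0],
    [0,0.001,0,0],
    [0,0,0,0]
  ]
}}

```text
time_s: 9.38
tool_pos: [0.5537, 0.0468, 0.0343]
orientation: [-0.05, 1.57, 0.05]
wrist_force: [-0.5, -0.2, -2.6]
width: 0.132
```

Call:
{"name": "drive_tool", "arguments": {
  "rows": [
    [0,0.001,0,0],
    [0,0.001,0,0],
    [0,0,0,0]
  ]
}}

```text
time_s: 9.75
tool_pos: [0.5536, 0.0488, 0.0344]
orientation: [-0.05, 1.57, 0.05]
wrist_force: [0.6, 0.2, -1.6]
width: 0.129
```

Call:
{"name": "drive_tool", "arguments": {
  "rows": [
    [0,0.001,0,0],
    [0,0.001,0,0],
    [0,0,0,0]
  ]
}}

```text
time_s: 10.12
tool_pos: [0.5532, 0.0502, 0.0342]
orientation: [-0.05, 1.571, 0.049]
wrist_force: [-0.8, -0.9, -1.9]
width: 0.138
```

Call:
{"name": "drive_tool", "arguments": {
  "rows": [
    [0,0.001,0,0],
    [0,0,0,0]
  ]
}}

```text
time_s: 10.38
tool_pos: [0.553, 0.0507, 0.0342]
orientation: [-0.05, 1.571, 0.049]
wrist_force: [-0.6, -1.8, -2.2]
width: 0.134
```

```bash
python3 - <<'E'
from h import *
f()
E
```

```text
t 10.38 taildepth 46.1 lat 1.7 z 34.2 Fx -1.7 Fy 0.7 Fz -2.2 Mz 0.05 yaw 3.62
```

Contact came at about 46 mm, with a sideways push toward world -x (printer left). The contact geometry puts the channel about 9.6 mm left of centre, so I'll back off, shift 8 mm left and feel forward again.

Call:
{"name": "drive_tool", "arguments": {
  "rows": [
    [0,-0.003,0,0],
    [0,0,-0.004,0],
    [0,0,-0.004,0],
    [0,0,0,0]
  ]
}}

```text
time_s: 10.88
tool_pos: [0.5451, 0.0485, 0.0344]
orientation: [-0.05, 1.571, 0.051]
wrist_force: [0.6, -0.4, -1.3]
width: 0.134
```

Call:
{"name": "drive_tool", "arguments": {
  "rows": [
    [0,0.001,0,0],
    [0,0.001,0,0],
    [0,0.001,0,0],
    [0,0,0,0]
  ]
}}

```text
time_s: 11.38
tool_pos: [0.5454, 0.0513, 0.0343]
orientation: [-0.05, 1.57, 0.05]
wrist_force: [-0.2, 0.6, -1.5]
width: 0.132
```

Call:
{"name": "drive_tool", "arguments": {
  "rows": [
    [0,0.001,0,0],
    [0,0.001,0,0],
    [0,0,0,0]
  ]
}}

```text
time_s: 11.75
tool_pos: [0.5453, 0.0532, 0.0343]
orientation: [-0.05, 1.57, 0.05]
wrist_force: [-0.9, -0.3, -1.6]
width: 0.131
```

```bash
python3 - <<'E'
from h import *
f()
E
```

```text
t 11.75 taildepth 49.1 lat 9.2 z 34.3 Fx -0.2 Fy 0.9 Fz -1.6 Mz 0.02 yaw 3.65
```

Call:
{"name": "drive_tool", "arguments": {
  "rows": [
    [0,0.001,0,0],
    [0,0.001,0,0],
    [0,0,0,0]
  ]
}}

```text
time_s: 12.12
tool_pos: [0.5451, 0.0552, 0.0343]
orientation: [-0.05, 1.57, 0.05]
wrist_force: [0.4, -0.7, -2.2]
width: 0.133
```

Call:
{"name": "drive_tool", "arguments": {
  "rows": [
    [0,0.001,0,0],
    [0,0.001,0,0],
    [0,0,0,0]
  ]
}}

```text
time_s: 12.5
tool_pos: [0.545, 0.0572, 0.0344]
orientation: [-0.05, 1.57, 0.05]
wrist_force: [0.0, 0.8, -2.1]
width: 0.137
```

Call:
{"name": "drive_tool", "arguments": {
  "rows": [
    [0,0.001,0,0],
    [0,0.001,0,0],
    [0,0.001,0,0],
    [0,0,0,0]
  ]
}}

```text
time_s: 13.0
tool_pos: [0.5448, 0.0602, 0.0343]
orientation: [-0.05, 1.57, 0.05]
wrist_force: [-0.3, -1.0, -2.3]
width: 0.132
```

```bash
python3 - <<'E'
from h import *
f()
E
```

```text
t 13.0 taildepth 56.1 lat 9.3 z 34.3 Fx -1.0 Fy 0.4 Fz -2.3 Mz 0.03 yaw 3.66
```

Call:
{"name": "drive_tool", "arguments": {
  "rows": [
    [0,0.001,0,0],
    [0,0.001,0,0],
    [0,0.001,0,0],
    [0,0.001,0,0],
    [0,0,0,0]
  ]
}}

```text
time_s: 13.62
tool_pos: [0.5445, 0.0643, 0.0343]
orientation: [-0.05, 1.57, 0.05]
wrist_force: [-0.3, 0.0, -3.1]
width: 0.136
```

Call:
{"name": "drive_tool", "arguments": {
  "rows": [
    [0,0.0015,0,0],
    [0,0.0015,0,0],
    [0,0.0015,0,0],
    [0,0.0015,0,0],
    [0,0,0,0]
  ]
}}

```text
time_s: 14.25
tool_pos: [0.5441, 0.0704, 0.0343]
orientation: [-0.05, 1.57, 0.05]
wrist_force: [-1.7, -0.1, -1.8]
width: 0.134
```

Call:
{"name": "drive_tool", "arguments": {
  "rows": [
    [0,0.0015,0,0],
    [0,0.0015,0,0],
    [0,0.0015,0,0],
    [0,0.0015,0,0],
    [0,0,0,0]
  ]
}}

```text
time_s: 14.88
tool_pos: [0.5438, 0.0763, 0.0344]
orientation: [-0.05, 1.57, 0.05]
wrist_force: [-0.8, 0.7, -2.5]
width: 0.131
```

```bash
python3 - <<'E'
from h import *
f()
E
```

```text
t 14.88 taildepth 72.2 lat 9.2 z 34.4 Fx 0.7 Fy 0.7 Fz -2.5 Mz 0.14 yaw 3.66
```

Call:
{"name": "drive_tool", "arguments": {
  "rows": [
    [0,0.0015,-0.0004,0],
    [0,0.002,0,0],
    [0,0.002,0,0],
    [0,0.0015,0,0],
    [0,0,0,0]
  ]
}}

```text
time_s: 15.5
tool_pos: [0.5432, 0.0834, 0.0344]
orientation: [-0.05, 1.57, 0.051]
wrist_force: [0.1, 0.6, -1.8]
width: 0.133
```

```bash
python3 - <<'E'
from h import *
f()
E
```

```text
t 15.5 taildepth 79.3 lat 9.4 z 34.4 Fx 0.6 Fy -0.1 Fz -1.8 Mz 0.07 yaw 3.66
```

Call:
{"name": "drive_tool", "arguments": {
  "rows": [
    [0,0.002,0,0],
    [0,0.002,0,0],
    [0,0.002,0,0],
    [0,0.002,0,0],
    [0,0,0,0]
  ]
}}

```text
time_s: 16.12
tool_pos: [0.5425, 0.0914, 0.0344]
orientation: [-0.05, 1.57, 0.051]
wrist_force: [0.2, -0.2, -2.4]
width: 0.133
```

```bash
python3 - <<'E'
from h import *
f()
E
```

```text
t 16.12 taildepth 87.4 lat 9.5 z 34.4 Fx -0.2 Fy -0.2 Fz -2.4 Mz 0.01 yaw 3.66
```

Call:
{"name": "drive_tool", "arguments": {
  "rows": [
    [0.0005,0.002,0,0],
    [0.0005,0.002,0,0],
    [0,0.002,0,0],
    [0,0.002,0,0],
    [0,0,0,0]
  ]
}}

```text
time_s: 16.75
tool_pos: [0.542, 0.0994, 0.0334]
orientation: [-0.05, 1.57, 0.051]
wrist_force: [-0.1, -0.0, -2.3]
width: 0.131
```

Call:
{"name": "drive_tool", "arguments": {
  "rows": [
    [0,0.001,0,0],
    [0,0.001,0,0],
    [0,0.001,0,0],
    [0,0,0,0]
  ]
}}

```text
time_s: 17.25
tool_pos: [0.5418, 0.1021, 0.0334]
orientation: [-0.05, 1.57, 0.05]
wrist_force: [-0.5, -0.1, -2.2]
width: 0.136
```

```bash
python3 - <<'E'
from h import *
f()
E
```

```text
t 17.25 taildepth 98.1 lat 9.6 z 33.4 Fx -0.1 Fy 0.5 Fz -2.2 Mz 0.06 yaw 3.65
```

Call:
{"name": "drive_tool", "arguments": {
  "rows": [
    [0,0.001,0,0],
    [0,0.001,0,0],
    [0,0.001,0,0],
    [0,0,0,0]
  ]
}}

```text
time_s: 17.75
tool_pos: [0.5416, 0.1052, 0.0333]
orientation: [-0.05, 1.57, 0.05]
wrist_force: [0.4, -0.2, -1.2]
width: 0.131
```

Call:
{"name": "drive_tool", "arguments": {
  "rows": [
    [0,0.001,0,0],
    [0,0.001,0,0],
    [0,0,0,0]
  ]
}}

```text
time_s: 18.12
tool_pos: [0.5415, 0.1071, 0.0334]
orientation: [-0.05, 1.57, 0.05]
wrist_force: [-0.1, 0.0, -2.1]
width: 0.134
```

Call:
{"name": "drive_tool", "arguments": {
  "rows": [
    [0,0.001,0,0],
    [0,0.001,0,0],
    [0,0,0,0]
  ]
}}

```text
time_s: 18.5
tool_pos: [0.5413, 0.1091, 0.0333]
orientation: [-0.05, 1.57, 0.05]
wrist_force: [0.1, -0.4, -2.9]
width: 0.135
```

Call:
{"name": "drive_tool", "arguments": {
  "rows": [
    [0,0.001,0,0],
    [0,0.001,0,0],
    [0,0,0,0]
  ]
}}

```text
time_s: 18.88
tool_pos: [0.5412, 0.1111, 0.0334]
orientation: [-0.05, 1.57, 0.05]
wrist_force: [-0.2, 0.7, -2.2]
width: 0.132
```

Call:
{"name": "drive_tool", "arguments": {
  "rows": [
    [0,0.001,0,0],
    [0,0.001,0,0],
    [0,0,0,0]
  ]
}}

```text
time_s: 19.25
tool_pos: [0.541, 0.112, 0.0334]
orientation: [-0.05, 1.571, 0.048]
wrist_force: [0.0, -3.0, -0.3]
width: 0.138
```

Call:
{"name": "drive_tool", "arguments": {
  "rows": [
    [0,0.001,0,0],
    [0,0.001,0,0],
    [0,0,0,0]
  ]
}}

```text
time_s: 19.62
tool_pos: [0.5409, 0.1143, 0.0333]
orientation: [-0.05, 1.571, 0.049]
wrist_force: [-0.2, -4.9, -0.2]
width: 0.133
```

The seat was met at y≈0.1115 (depth about 107.5) and is now sliding at about 5 N. I expect the end stop near y≈0.1195.

Call:
{"name": "drive_tool", "arguments": {
  "rows": [
    [0,0.001,0,0],
    [0,0.001,0,0],
    [0,0,0,0]
  ]
}}

```text
time_s: 20.0
tool_pos: [0.5408, 0.1171, 0.0333]
orientation: [-0.05, 1.57, 0.05]
wrist_force: [-0.9, -3.6, -0.6]
width: 0.136
```

```bash
python3 - <<'E'
from h import *
f()
E
```

```text
t 20.0 taildepth 113.1 lat 9.7 z 33.3 Fx -3.5 Fy 1.1 Fz -0.6 Mz -0.06 yaw 3.64
```

Call:
{"name": "drive_tool", "arguments": {
  "rows": [
    [0,0.001,0,0],
    [0,0.001,0,0],
    [0,0,0,0]
  ]
}}

```text
time_s: 20.38
tool_pos: [0.5406, 0.1191, 0.0333]
orientation: [-0.05, 1.57, 0.05]
wrist_force: [-0.8, -4.2, -1.8]
width: 0.134
```

Call:
{"name": "drive_tool", "arguments": {
  "rows": [
    [0,0.0005,0,0],
    [0,0.0005,0,0],
    [0,0,0,0]
  ]
}}

```text
time_s: 20.75
tool_pos: [0.5406, 0.12, 0.0333]
orientation: [-0.05, 1.57, 0.05]
wrist_force: [0.0, -4.5, -1.2]
width: 0.132
```

Call:
{"name": "drive_tool", "arguments": {
  "rows": [
    [0,0.0005,0,0],
    [0,0.0005,0,0],
    [0,0,0,0]
  ]
}}

```text
time_s: 21.12
tool_pos: [0.5405, 0.1204, 0.0333]
orientation: [-0.05, 1.571, 0.049]
wrist_force: [-1.4, -5.3, 0.3]
width: 0.132
```

Call:
{"name": "drive_tool", "arguments": {
  "rows": [
    [0,0.0005,0,0],
    [0,0.0005,0,0],
    [0,0,0,0]
  ]
}}

```text
time_s: 21.5
tool_pos: [0.5405, 0.1206, 0.0334]
orientation: [-0.051, 1.571, 0.048]
wrist_force: [0.1, -6.1, -0.1]
width: 0.13
```

```bash
python3 - <<'E'
from h import *
f()
E
```

```text
t 21.5 taildepth 116.6 lat 9.8 z 33.4 Fx -6.1 Fy 0.3 Fz -0.1 Mz 0.07 yaw 3.59
```

Call:
{"name": "drive_tool", "arguments": {
  "rows": [
    [0,0.0005,0,0],
    [0,0.0005,0,0],
    [0,0,0,0],
    [0,0,0,0]
  ]
}}

```text
time_s: 22.0
tool_pos: [0.5404, 0.1208, 0.0334]
orientation: [-0.051, 1.571, 0.047]
wrist_force: [-1.4, -7.4, 1.6]
width: 0.133
```

```bash
python3 - <<'E'
from h import *
f()
E
```

```text
t 22.0 taildepth 116.8 lat 9.8 z 33.4 Fx -7.3 Fy 1.8 Fz 1.6 Mz 0.06 yaw 3.56
```

Hard against the stop: the position stalled while force rose to 7 N, after about 8 mm of seat travel plus spring deflection. I'll unload, lower the tray and release.

Call:
{"name": "drive_tool", "arguments": {
  "rows": [
    [0,-0.001,0,0],
    [0,-0.001,0,0],
    [0.0005,-0.0007,0,0],
    [0.0003,0,0,0],
    [0,0,0,0]
  ]
}}

```text
time_s: 22.62
tool_pos: [0.5406, 0.1202, 0.0328]
orientation: [-0.05, 1.57, 0.05]
wrist_force: [-1.3, -5.0, 1.7]
width: 0.134
```

```bash
python3 - <<'E'
from h import *
f()
E
```

```text
t 22.62 taildepth 116.2 lat 9.7 z 32.8 Fx -5.0 Fy 1.6 Fz 1.7 Mz -0.01 yaw 3.63
```

Call:
{"name": "drive_tool", "arguments": {
  "rows": [
    [0,-0.0006,0,0],
    [0,0,0,0],
    [0,0,0,0]
  ]
}}

```text
time_s: 23.0
tool_pos: [0.5406, 0.1202, 0.0328]
orientation: [-0.05, 1.57, 0.051]
wrist_force: [-2.8, -3.8, 4.3]
width: 0.137
```

Call:
{"name": "drive_tool", "arguments": {
  "rows": [
    [0,0,0,0],
    [0,0,0,0],
    [0,0,0,0],
    [0,0,0,0],
    [0,0,0,0]
  ],
  "jaw": 0.05
}}

```text
time_s: 23.62
tool_pos: [0.5407, 0.1197, 0.0325]
orientation: [-0.05, 1.57, 0.05]
wrist_force: [0.7, 0.5, 0.5]
width: 0.583
```

```bash
python3 - <<'E'
from h import *
f();p,D=snapshot("top");q,E=snapshot("side")
cv2.imwrite("pics/r.png",cv2.resize(np.hstack([p[140:250,225:345],q[170:280,200:340]])[...,::-1],None,fx=3,fy=3,interpolation=2))
E
```

```text
t 23.62 taildepth 115.7 lat 9.6 z 32.5 Fx 0.4 Fy -0.7 Fz 0.5 Mz 0.03 yaw 3.64
```

View pics/r.png

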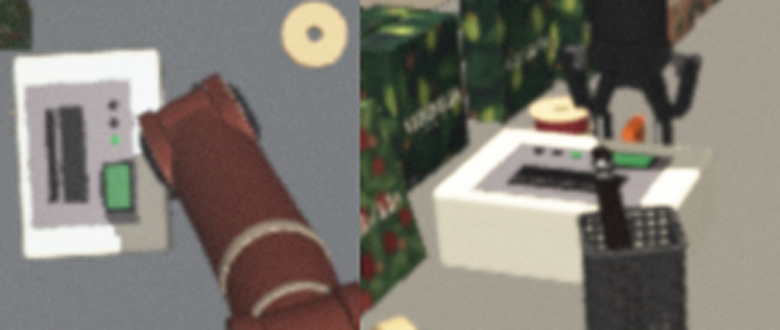

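The fingers are open with the fin between them and the contact force is about zero. I'll go straight up, then back off to look.

Call:
{"name": "drive_tool", "arguments": {
  "rows": [
    [-0.015,0,0,0],
    [-0.03,0,0,0],
    [-0.03,0,0,0],
    [-0.03,0,0,0],
    [-0.03,0,0,0]
  ]
}}

```text
time_s: 24.35
tool_pos: [0.5407, 0.1196, 0.1697]
orientation: [-0.05, 1.569, 0.05]
wrist_force: [0.6, -0.6, 1.2]
width: 0.583
```

Call:
{"name": "drive_tool", "arguments": {
  "rows": [
    [0,-0.05,0,0],
    [0,-0.05,0,0],
    [0,-0.05,0,0],
    [0,-0.05,0,0],
    [0,-0.05,0,0]
  ]
}}

```text
time_s: 24.98
tool_pos: [0.5566, -0.1315, 0.1688]
orientation: [-0.05, 1.569, 0.05]
wrist_force: [1.5, 0.2, -0.3]
width: 0.583
```

Call:
{"name": "drive_tool", "arguments": {
  "rows": [
    [0,-0.02,0,0],
    [0,0,0,0],
    [0,0,0,0]
  ]
}}

```text
time_s: 25.35
tool_pos: [0.558, -0.1468, 0.1679]
orientation: [-0.051, 1.57, 0.054]
wrist_force: [-0.0, 0.5, -0.2]
width: 0.583
```

```bash
python3 - <<'E'
from h import *
st();p,D=snapshot("top");q,E=snapshot("side");C=cloud("top",D)
pi=p.astype(int);w=np.zeros((400,640),bool);w[160:225,270:315]=True
o=w&(pi[...,0]>150)&(pi[...,2]<90)&(pi[...,0]-pi[...,1]>60)
k=max(cv2.findContours(o.astype(np.uint8),0,2)[0],key=cv2.contourArea);r=cv2.minAreaRect((onplane("top",k[:,0],.068)[:,:2]*1000).astype(np.float32));print("fin",r)
c=np.array([*r[0]])/1e3-[.5473,.1675];print("handle depth,lat",c@PX[:2]*1e3,c@PY[:2]*1e3,"tail",c@PX[:2]*1e3+163,"fin z",C[o][:,2].max())
m=w&(C[...,2]>.01)&(C[...,2]<.03);k=max(cv2.findContours(m.astype(np.uint8),0,2)[0],key=cv2.contourArea);print("tray part",cv2.minAreaRect((onplane("top",k[:,0],.02)[:,:2]*1000).astype(np.float32)),np.percentile(C[m][:,2],[50,90]))
# bystander change vs. first picture
z=np.load("top0.npz");d=np.abs(pi-z["p"].astype(int)).max(2)>60;d[:,278:]&=False;print("changed px left area",d[150:260].sum())
cv2.imwrite("pics/e.png",cv2.resize(np.hstack([p[140:260,225:365],q[170:290,200:340]])[...,::-1],None,fx=2.8,fy=2.8,interpolation=2))
E
```

```text
{'time_s': 25.35, 'tool_pos': [0.558, -0.1468, 0.1679], 'orientation': [-0.051, 1.5697, 0.0545], 'wrist_force': [-0.0272, 0.4569, -0.2279], 'moment': [-0.0029, -0.0193, -0.0283], 'width': 0.5827, 'joint_positions': [0.399, 0.5836, -0.2814, 1.7145, 0.1983, 0.8716, 0.1008]}
[[0.0003, -0.0671, 0.9977], [0.0022, 0.9977, 0.0671], [-1.0, 0.0022, 0.0005]]
fin ((540.318359375, 118.78428649902344), (9.321379661560059, 37.23384475708008), 0.30442842841148376)
handle depth,lat -48.181203326417915 10.02674891199822 tail 114.81879667358209 fin z 0.07681340385120539
tray part ((528.6361694335938, 123.31599426269531), (64.03983306884766, 51.14486312866211), 0.33219975233078003) [0.01640212 0.02420298]
changed px left area 0
```

View pics/e.png

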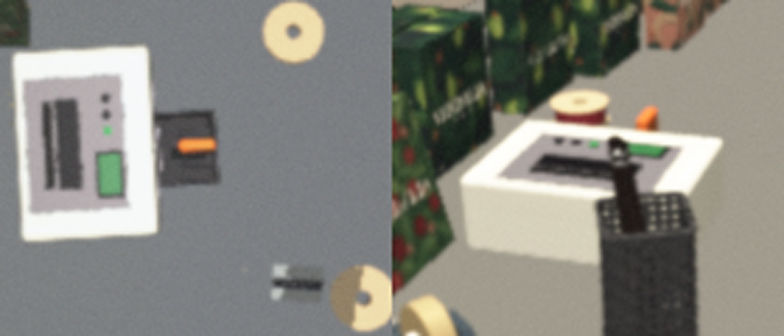

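The last picture shows the tray straight in the mouth. Its front edge in the crop runs (215,110) to (219,182), about parallel to the printer edge, with the fin at (195,146). The spool and tag sit where they were, and the arm is clear.

```bash
python3 -c "
from bench import ticket
print(ticket.finish_job())"
```

```text
the job is handed in; nothing more can be done
None
```

The tray is home in the printer, released, and the job is handed in at about 25 s. No verdict was reported.

**What I did:** I gripped the orange fin, lifted the tray about 2 mm and lined it up with the printer. I felt the flare at about 46 mm, on the printer's right, at about 2 N. I then shifted 8 mm left into the channel, met the feed seat at about 107.5 mm and pushed it to its stop. The highest axial force I read was 7.4 N, against the 15 N limit.

**Last checks that agreed:**
- **Depth:** the tail is about 115 mm behind the front face by camera and 115.7 mm by the arm at release.
- **Seat:** I estimate 7.5–8 mm of travel. The seat can't be read directly; this comes from the position stalling while the force rose.
- **Release:** the fingers are clear of the tray, and the wrist force is near zero.
- **Surroundings:** nothing changed in the top view left of the mouth. The red and green ribbon spools and the price easel to the right were judged by eye only.

**Checks that disagreed or were weak:**
- **Yaw:** the final automatic fits gave about 0.3°, where about 3.6° was expected. They rest on few or partly covered pixels, so I set them aside. The tray's front edge in the picture gave about 3.2°, the gripper's last yaw was 3.6°, and the channel allows at most about 2.6° of play.
- **Flatness:** the highest depth point on the fin read 77 mm against a true 68 mm, which I took as depth noise. That the tray lies flat rests on the release height matching the height at which I gripped it.

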